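# Hang the guard door on the test station

### The arm

A 6-joint arm with a two-finger parallel gripper is mounted at the origin on the work surface. World frame = base frame: x ahead of the robot, y to its left, z up, the work surface at z = 0. Lengths are in m, angles in degrees, forces in N, time in s.
With the tool pointing down it reaches from about 0.35 to 0.875 m from the base axis. Payload 4.2 kg.
Tool frame: the origin (TCP) lies on the front face of the gripper's body, between the roots of the fingers; the fingertips stand 70 mm ahead of it and the grasp point (between the pads) lies 51 mm ahead of it (r.nose_length is the distance from the TCP to the fingertips, in m); z points along the fingers, y is the direction in which the jaws open and shut (so a half turn about z gives the same grasp; the last joint's range is limited). The gripper opens to 87 mm and grips with 3 to 60 N. Pads are 19 mm wide; open, the fingers measure 117 mm over their backs; the gripper's body (75 mm by 190 mm) begins 51 mm behind the grasp point.
Start: joints at [91.135, 22.042, 0.453, 0, -68.411, -14.817], TCP at [0.148, 0.607, 0.292] pointing down, gripper open.
Joint ranges: [-179.83, 179.83], [-69.29, 118.12], [-61.27, 80.66], [-181.25, 117.63], [-171.15, -9.14], [-177.46, 177.46]. Speed limits (degrees/s): [159.86, 159.86, 180, 180, 180, 180].

### API

Orientations are given as a 3x3 rotation matrix whose columns are the frame's x, y, z axes.
In Python, from station import telemetry, capture, order, r gives the robot as it stands.
- The arm moves only by the tool drive_tool, never from a script. Its argument "series" is a list of rows, each a list of 4 numbers: the shift along the tool's x, y, z as a fraction of full scale, then the turn about the tool's z as a fraction of full scale. In form: [[dx, dy, dz, turn], ...]. A call has 1 to 10 rows; each row is the pose to reach, as a shift and turn from the pose commanded when the call began, along the tool's axes at that moment; what a row does not reach only later rows make up. Full scale, the value 1, is 0.12 m for a shift and 2 rad for a turn. A row lasts 1/8 s, in which the tool goes at most 62.5 mm and 10.7 degrees, less where a joint would pass 70% of its speed; a pose out of reach is approached as far as the arm can. A call with a number of a shift or a turn outside -1 to 1 is refused whole. A call with a gripper value outside its range is refused whole. "fingers" is the finger opening in mm, from 0 to 87, set as the call begins (left out, the last holds). The fingers move at their own pace and stop on an object; the grip force is fixed at half the most. Time passes only in rows, so rows that repeat a pose let the fingers close. It gives the time, the measured TCP pose, the force and the opening at its end, in the units of the state.
- telemetry.sense(): the state, without advancing time (a new reading comes with each control period).
- capture(name): name is "side" or "top"; returns a dict with "color" (384x512x3 uint8, blue, green, red), "fx", "fy", "cx", "cy" (pixels), "eye" and "attitude" of the camera in the world. Camera axes: x right, y up, looking along -z (the intrinsics and any distortion apply to the point x, -y, -z); pixel columns grow to the right and rows downward; lengths in m; the calibration is good to about 2 mm. A picture is of the moment at which its call begins. There is no depth.
- order.finish_job(): hands the job in, once; it reports no verdict.
The state is a dict: "time_s": time; "joints": joint angles; "joint_velocities": joint speeds; "effort": joint torques, N m; "tcp_pos": TCP position; "ee_rot": TCP orientation; "wrist_force": force on the tool from outside, world axes, zero at the start; "moment": the same for the moment, N m; "gripper_width": opening from 0.0 (shut) to 1.0 (fully open).
Only numpy, scipy, OpenCV 4.12 (cv2) and the standard library are available. Lean on these libraries where they do the work, as an engineer would, in place of code of your own. Each camera call takes 0.05 s, during which the arm holds its last target. There are 200 camera calls.

### The job

Hang the orange-framed guard door on the test station: lift it out of its holder by the black handle and lower both of its knuckles onto the station's two hinge pins, fully down, so that it hangs upright and closed across the station's front opening. Leave the blue door in its holder.

Things in the scene. Friction and masses are not known exactly. Their poses are not given: they have to be found in the camera images.
- orange_door_grip (a point): Centre of the black handle bar on top of the orange-framed door (0.2-0.4 kg), upright in a holder's 16 mm slot, walls 42 mm high. x normal to the door, y along it to the knuckle side, z up. Bar 14 mm thick (x), 68 long, 16 high; two posts 48 mm apart under it. Leaf 12 mm thick, to 55 mm either side in y, from 45 to 185 mm below this point.
- knuckle (a point): Upper knuckle of the orange door, a dark steel ring: centre of the hole at its underside. Outside 34 mm, hole 24 mm, 16 mm high. Axes as the door's. From the bar's centre it is 82 mm along y and 65 mm down. An equal lower knuckle is 115 mm straight below.
- pin (a point): Foot of the station's upper hinge pin, on its axis, on a blue bracket (10 mm thick, 22 wide, 11 mm proud of the axis). Pins point up, 32 mm high, 18 mm thick, tapering to 6 mm. x points into the station (posts begin at 35 mm; frame 160 mm high), -y across the opening. Hung closed, the knuckle point is here and the door's y axis along this y.
- low_pin (a point): Foot of the equal lower pin, 115 mm straight below the upper. The lower knuckle cannot come down over the upper pin: bring the door in from in front (towards +x) about 60 mm (32 to 89) above its seat, each knuckle over its own pin, then lower it.
- blue_door_grip (a point): Centre of the handle bar of the blue-framed door, same shape and size, in its own holder. It belongs to another station and stays where it is.
There are look-alikes about, which are no part of the job. What is shaped like the part that bears orange_door_grip but red is not meant.

How it is judged:
By the outcome, as a careful person would: the job done as asked, in the order asked, and still so for the second after the job is handed in, with the robot touching nothing.
It also fails if it takes over 45 s, if anything falls off the work surface, if the arm or the gripper's body presses on something with over 40 N, if the wrist force passes 120 N, or if a joint passes its speed limit or range.

## Working session

There is one attempt and no reset: what is moved stays moved. The work goes in short steps, Python scripts to look and compute and a tool call to move; the robot and the scene stay as the last step left them, time stands still between calls to the robot, and variables do not carry over. Pictures are saved under pics/ and viewed, about 8 in all and at most 12, crops included, and the job is handed in when it is done.

Besides the shell and the picture viewer there is one more tool, called after "Emit:" by a JSON object that holds its "method" and its "body". drive_tool: Moves the arm, as the interface text tells. Shift numbers are shares of 0.12 m and turn numbers shares of 2 rad, none past 1 either way. Its arguments: {"type":"object","properties":{"series":{"type":"array","items":{"type":"array","items":{"type":"number","minimum":-1,"maximum":1}}},"fingers":{"type":"number"}},"required":["series"]}

```bash
ls; mkdir -p pics; python3 - <<'E'
from station import telemetry,capture,order,r
import cv2,numpy as np
np.set_printoptions(precision=4,suppress=True)
for n in("side","top"):
    c=capture(n);cv2.imwrite(f"pics/{n}0.png",c["color"]);print({k:v for k,v in c.items() if k!="color"})
s=telemetry.sense();print(s)
E
```

```text
pics
{'fx': 352.276831028325, 'fy': 352.276831028325, 'cx': 259.2514656464949, 'cy': 192.26434477120853, 'eye': array([ 0.2158, -0.6834,  0.8939]), 'attitude': array([[ 0.9422,  0.2239, -0.2493],
       [-0.335 ,  0.6475, -0.6845],
       [ 0.0081,  0.7285,  0.685 ]])}
{'fx': 405.8227278214757, 'fy': 405.8227278214757, 'cx': 256.8825459797553, 'cy': 188.69137572726743, 'eye': array([0.2337, 0.0304, 1.2871]), 'attitude': array([[-0.0256,  0.9808, -0.1934],
       [-0.9994, -0.0299, -0.0189],
       [-0.0243,  0.1928,  0.9809]])}
{'time_s': 0.1, 'joints': array([ 91.1346,  22.0873,   0.3879,  -0.0248, -68.4121, -14.8169]), 'joint_velocities': array([-0.0025, -0.0298,  0.1614,  0.0961,  0.0707, -0.1212]), 'effort': array([  0.0004, -39.1688,  18.7936,   4.2319,   0.0135,  -0.0001]), 'tcp_pos': array([0.1477, 0.6069, 0.2913]), 'ee_rot': array([[ 0.9716, -0.2367, -0.0004],
       [-0.2367, -0.9716, -0.002 ],
       [ 0.0001,  0.002 , -1.    ]]), 'wrist_force': array([-0.2335,  0.117 ,  0.386 ]), 'moment': array([-0.0045,  0.0148,  0.0198]), 'gripper_width': 1.0028532463536792}
```

View pics/side0.png

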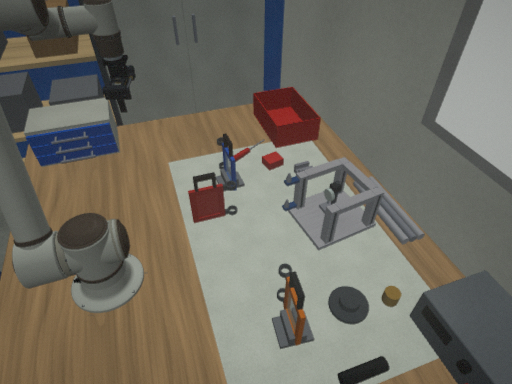

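View pics/top0.png

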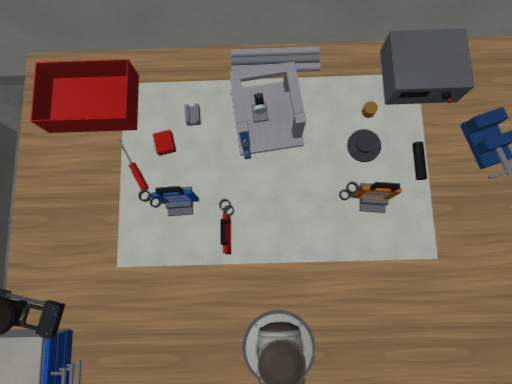

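The side view shows the orange door at about (290,300), with its knuckles at (285,270) and (283,295), and the station's brackets at (291,180) and (289,207). The top view shows the orange handle at about (385,185), its knuckles at (351,187) and (345,195), and the pins at about (245,140). I'll enlarge these.

```bash
python3 - <<'E'
import cv2,numpy as np
s=cv2.imread("pics/side0.png");t=cv2.imread("pics/top0.png")
def crop(im,x,y,w,h,k):
    return cv2.resize(im[y:y+h,x:x+w],None,fx=k,fy=k,interpolation=cv2.INTER_CUBIC)
a=crop(s,265,255,66,100,6);b=crop(s,270,150,66,100,6)
cv2.imwrite("pics/a.png",np.hstack([a,b]))
a=crop(t,335,170,75,50,8);b=crop(t,230,120,75,50-26+1,8)
b=crop(t,230,115,75,44-20,8)
b=crop(t,228,60,85,100,6);a=cv2.resize(a,(510,340));
cv2.imwrite("pics/b.png",np.hstack([crop(t,335,170,70,50,6),np.zeros((300,6,3),np.uint8),crop(t,230,118,50,50,6)]))
E
```

```text
(no output)
```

View pics/a.png

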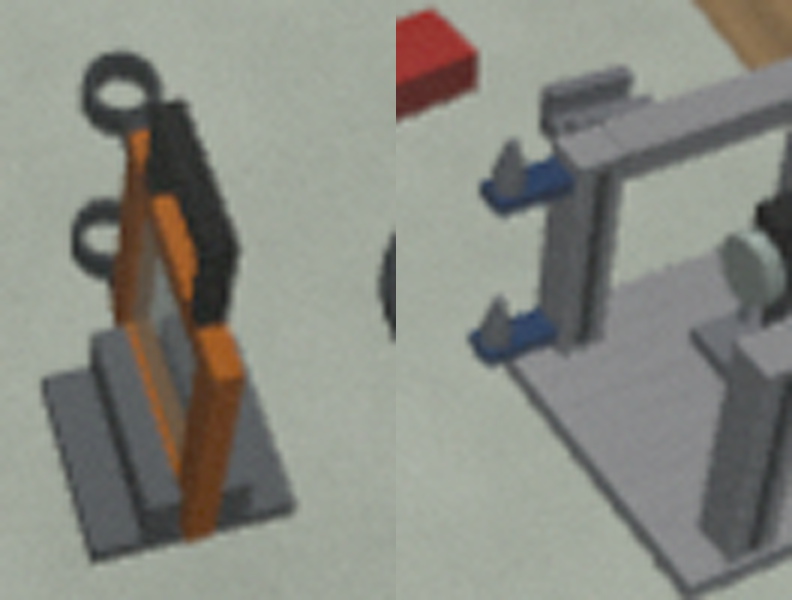

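View pics/b.png

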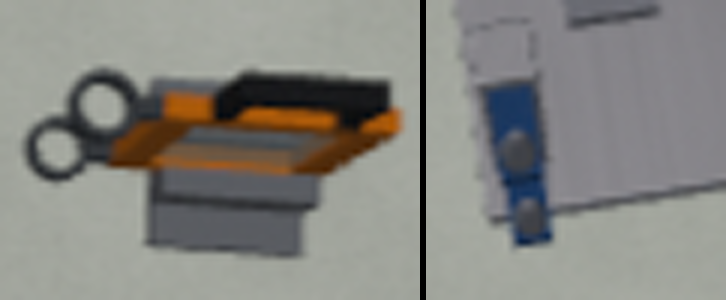

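The crops show the door rings, bar, leaf end and both pins with their tips and brackets clearly enough to fit poses. I'll fit x, y, z and yaw for the door and the pins using both views.

```bash
cat > h.py <<'E'
import numpy as np,cv2,json
from scipy.optimize import least_squares
np.set_printoptions(precision=4,suppress=True)
def cam(c): return {k:v for k,v in c.items() if k!="color"}
def proj(c,P):
    q=(np.atleast_2d(P)-c["eye"])@c["attitude"]
    return np.c_[c["cx"]+c["fx"]*q[:,0]/-q[:,2], c["cy"]-c["fy"]*q[:,1]/-q[:,2]]
def place(p,L):
    a=p[3];R=np.array([[np.cos(a),-np.sin(a),0],[np.sin(a),np.cos(a),0],[0,0,1]])
    return np.atleast_2d(L)/1000@R.T+p[:3]
def fit(obs,p0):  # obs list (cam, L, px)
    def f(p): return np.concatenate([(proj(c,place(p,L))[0]-px) for c,L,px in obs])
    return least_squares(f,p0,loss="soft_l1",f_scale=0.7),f
DOOR=[([-7,-34,-8],[7,34,8]),([-6,-55,-185],[6,55,-45])]
PIN=[([-11,-11,-10],[35,11,0]),([-11,-11,-125],[35,11,-115])]
def wire(im,c,p,boxes,circs,k,off):
    def d(P,Q,col): 
        a=((proj(c,np.array([P,Q]))-off+.5)*k-.5)
        cv2.line(im,*[tuple(int(v) for v in np.round(x)) for x in a],col,1)
    for lo,hi in boxes:
        V=np.array([[ [lo,hi][i>>j&1][j] for j in range(3)] for i in range(8)])
        W=place(p,V)
        for i in range(8):
            for j in range(3):
                if not i>>j&1: d(W[i],W[i|1<<j],(0,255,0))
    t=np.linspace(0,2*np.pi,25)
    for x,y,z,rad in circs:
        W=place(p,np.c_[x+rad*np.cos(t),y+rad*np.sin(t),z+0*t])
        for i in range(24): d(W[i],W[i+1],(255,0,255))
DC=[(0,82,z,r) for z in(-65,-49,-180,-164) for r in(17,)]+[(0,82,z,12) for z in(-49,-164)]
PC=[(0,0,0,9),(0,0,32,3),(0,0,-115,9),(0,0,-83,3)]
def view(im,c,p,boxes,circs,off,wh,k):
    x,y=off;a=cv2.resize(im[y:y+wh[1],x:x+wh[0]],None,fx=k,fy=k,interpolation=cv2.INTER_CUBIC)
    wire(a,c,p,boxes,circs,k,np.array(off));return a
E
cat > f.py <<'E'
from h import *
from station import capture
C={n:capture(n) for n in("side","top")};S,T=C["side"],C["top"]
def px(off,u,v): return np.array(off)+(np.array([u,v])+.5)/6-.5
so,to=(265,255),(335,170)
D=[(S,so,[0,82,-57],120,94),(S,so,[0,82,-172],111,238),(S,so,[7,34,8],187,102),(S,so,[7,-34,8],240,250),
(S,so,[6,-55,-45],243,372),(S,so,[-6,-55,-45],213,378),(S,so,[-6,-55,-185],183,537),(S,so,[6,-55,-185],212,537),
(T,to,[0,82,-57],104,104),(T,to,[0,82,-172],57,149),(T,to,[7,34,8],240,73),(T,to,[7,-34,8],389,81),(T,to,[6,-55,-45],402,109),(T,to,[-6,-55,-45],398,135)]
so,to=(270,150),(230,118)
P=[(S,so,[0,0,31],118,140),(S,so,[0,0,-84],104,298),(S,so,[-11,11,0],86,187),(S,so,[-11,11,-115],76,340),
(T,to,[0,0,6],91,150),(T,to,[0,0,-109],105,217),(T,to,[-11,-11,0],115,179),(T,to,[-11,-11,-115],126,242),(T,to,[-11,11,-115],92,247)]
out={}
ims=[]
for nm,O,p0 in(("door",D,[.5,-.3,.2,0]),("pin",P,[.5,.05,.15,.15])):
    obs=[(c,L,px(o,u,v)) for c,o,L,u,v in O]
    s,f=fit(obs,p0);out[nm]=s.x.tolist();print(nm,s.x,np.degrees(s.x[3]));print(f(s.x).reshape(-1,2).round(1).tolist())
    for cn in "ST":
        c={"S":S,"T":T}[cn];s2,_=fit([o for o in obs if o[0] is c],s.x);print(cn,s2.x)
json.dump(out,open("poses.json","w"))
d,p=out["door"],out["pin"]
A=np.hstack([view(S["color"],S,d,DOOR,DC,(265,255),(66,100),6),view(S["color"],S,p,PIN,PC,(270,150),(66,100),6)])
B=np.hstack([view(T["color"],T,d,DOOR,DC,(335,165),(70,50),6),view(T["color"],T,p,PIN,PC,(230,118),(62,50),6)])
cv2.imwrite("pics/ov.png",cv2.resize(np.vstack([A,B]),None,fx=.66,fy=.66,interpolation=cv2.INTER_AREA))
E
python3 f.py
```

```text
door [ 0.4479 -0.3018  0.193  -0.1088] -6.233468876068359
[[0.5, -0.1], [-0.4, -0.1], [-0.3, -1.1], [0.3, -0.1], [0.1, 0.2], [0.0, 0.4], [0.1, 0.8], [-0.1, -0.2], [-0.3, 0.3], [0.1, -0.1], [-0.2, -0.4], [0.3, 0.1], [-0.4, 0.2], [0.2, 0.0]]
S [ 0.451  -0.2968  0.1827 -0.1088]
T [ 0.4485 -0.3027  0.1903 -0.1061]
pin [0.5946 0.0836 0.1441 0.1116] 6.393985120525701
[[-0.2, 1.1], [-0.1, 0.7], [-0.1, -0.5], [-0.3, -0.9], [0.2, 0.5], [-0.2, 0.3], [0.5, -0.6], [0.2, -0.6], [-0.9, -0.5]]
S [0.5923 0.0777 0.1538 0.6092]
T [0.5834 0.0818 0.1812 0.0405]
```

View pics/ov.png

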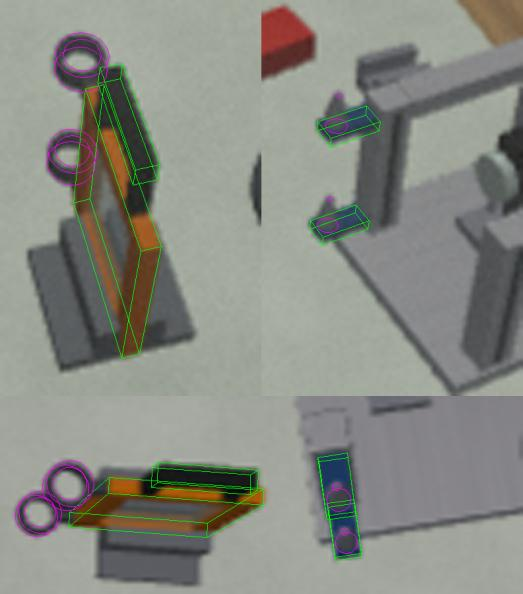

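The wireframes match. The grip is at about (0.448, -0.302, 0.193) with yaw -6.2°; that z puts the leaf bottom 8 mm up, which is plausible. The pin yaw is weakly fixed, so I'll refine it from the station's base edges.

```bash
cat > g.py <<'E'
from h import *
from station import capture
import f
S,T=f.S,f.T
def back(c,p,z):
    d=c["attitude"]@np.array([(p[0]-c["cx"])/c["fx"],-(p[1]-c["cy"])/c["fy"],-1]);return c["eye"]+d*(z-c["eye"][2])/d[2]
for z in(.0,.012):
    for c,a,b in((S,(289,211.7),(319,249)),(T,(241.2,155.2),(280.,148.6))):
        A,B=back(c,a,z),back(c,b,z);v=A-B;print(z,A,B,np.degrees(np.arctan2(-v[0],v[1])))
so,to=(270,150),(230,118)
obs=[(c,L,f.px(o,u,v)) for c,o,L,u,v in f.P]
for yaw in(4,6,8,10):
    y=np.radians(yaw);r=least_squares(lambda q:np.concatenate([(proj(c,place([*q,y],L))[0]-px) for c,L,px in obs]),[.59,.08,.145],loss="soft_l1",f_scale=.7)
    print(yaw,r.x,r.cost)
print("red",back(T,(225,205),.1),back(T,(226,252),.14))
E
python3 g.py | tail -9
```

```text
0.0 [0.6063 0.0822 0.    ] [ 0.6321 -0.0992  0.    ] 8.10113694531523
0.0 [0.6013 0.1038 0.    ] [ 0.6197 -0.0245  0.    ] 8.141305793278672
0.012 [0.6011 0.0719 0.012 ] [ 0.6265 -0.1071  0.012 ] 8.101136945315247
0.012 [0.5979 0.1031 0.012 ] [ 0.6161 -0.0239  0.012 ] 8.141305793278702
4 [0.5946 0.0834 0.1441] 2.2224813503163148
6 [0.5946 0.0835 0.1441] 2.192971160202035
8 [0.5947 0.0837 0.1441] 2.2044027987447867
10 [0.5947 0.0838 0.1442] 2.2504110098346297
red [0.4214 0.1489 0.1   ] [0.2819 0.1435 0.14  ]
```

Emit:
{"method": "drive_tool", "body": {"series": [[0.9,0.5,-0.6,0.1],[0.9,0.5,-0.6,0.18],[0.9,0.5,-0.6,0.27]], "fingers": 60}}

```text
time_s: 0.68
tcp_pos: [0.2405, 0.522, 0.3673]
ee_rot: [[0.706, -0.708, 0.002], [-0.708, -0.706, 0.004], [-0.002, -0.004, -1.0]]
wrist_force: [-1.1, 0.9, -0.6]
gripper_width: 0.754
```

The station yaw is 8.1° and both views agree; the pin foot is at about (0.5947, 0.0837, 0.144). Now I'll traverse high towards the orange door.

Emit:
{"method": "drive_tool", "body": {"series": [[0.5,0.1,0,0],[1,0.2,0,0],[1,0.2,0,0]]}}

```text
time_s: 1.05
tcp_pos: [0.3086, 0.4191, 0.365]
ee_rot: [[0.709, -0.705, 0.0], [-0.705, -0.709, 0.001], [-0.0, -0.001, -1.0]]
wrist_force: [-0.3, 0.9, -0.1]
gripper_width: 0.69
```

Emit:
{"method": "drive_tool", "body": {"series": [[0.5,0.1,0,0],[1,0.2,0,0],[1,0.2,0,0]]}}

```text
time_s: 1.42
tcp_pos: [0.3768, 0.3187, 0.3645]
ee_rot: [[0.709, -0.705, 0.0], [-0.705, -0.709, 0.0], [0.0, -0.0, -1.0]]
wrist_force: [-0.0, -0.7, -0.2]
gripper_width: 0.687
```

Emit:
{"method": "drive_tool", "body": {"series": [[0.5,0.25,0,0],[1,0.5,0,0],[1,0.5,0,0]]}}

```text
time_s: 1.8
tcp_pos: [0.4193, 0.1923, 0.3644]
ee_rot: [[0.71, -0.704, 0.0], [-0.704, -0.71, 0.0], [-0.0, -0.0, -1.0]]
wrist_force: [-0.0, -0.1, 0.1]
gripper_width: 0.686
```

Emit:
{"method": "drive_tool", "body": {"series": [[0.45,0.45,0,0],[0.9,0.9,0,0],[0.9,0.9,0,0]]}}

```text
time_s: 2.17
tcp_pos: [0.4198, 0.0402, 0.3644]
ee_rot: [[0.712, -0.702, 0.001], [-0.702, -0.712, 0.0], [0.0, -0.001, -1.0]]
wrist_force: [0.2, 0.6, -0.5]
gripper_width: 0.692
```

Emit:
{"method": "drive_tool", "body": {"series": [[0.45,0.45,0,0],[0.9,0.9,0,0],[0.9,0.9,0,0]]}}

```text
time_s: 2.55
tcp_pos: [0.4215, -0.1128, 0.3642]
ee_rot: [[0.711, -0.703, 0.0], [-0.703, -0.711, 0.0], [0.0, -0.0, -1.0]]
wrist_force: [0.0, 1.0, -0.1]
gripper_width: 0.695
```

Emit:
{"method": "drive_tool", "body": {"series": [[0.5,0.45,0,0],[1,0.9,0,0.1],[1,0.9,0,0.19],[1,0.9,0,0.28],[1,0.9,0,0.37],[1,0.9,0,0.45],[1,0.9,0,0.45]]}}

```text
time_s: 3.42
tcp_pos: [0.4317, -0.272, 0.364]
ee_rot: [[-0.104, -0.995, 0.0], [-0.995, 0.104, 0.0], [-0.0, 0.0, -1.0]]
wrist_force: [0.2, -0.6, -0.2]
gripper_width: 0.691
```

Emit:
{"method": "drive_tool", "body": {"series": [[0.23,-0.16,0,0],[0.23,-0.16,0.3,0],[0.23,-0.16,0.6,0],[0.23,-0.16,0.85,0],[0.23,-0.16,1.0,0],[0.23,-0.16,1.0,0],[0.23,-0.16,1.0,0]]}}

```text
time_s: 4.3
tcp_pos: [0.4476, -0.3024, 0.2451]
ee_rot: [[-0.106, -0.994, 0.001], [-0.994, 0.106, -0.001], [0.001, -0.002, -1.0]]
wrist_force: [0.1, -0.1, 0.5]
gripper_width: 0.689
```

```bash
cat > look.py <<'E'
import sys
from h import *
from station import capture,telemetry
# args: name, side off x y w h, top off
n=sys.argv[1];a=list(map(int,sys.argv[2:10]))
S,T=capture("side"),capture("top");cv2.imwrite(f"pics/{n}_S.png",S["color"]);cv2.imwrite(f"pics/{n}_T.png",T["color"])
def cr(im,x,y,w,h): return cv2.resize(im[y:y+h,x:x+w],(390,int(390*h/w)),interpolation=cv2.INTER_CUBIC)
A,B=cr(S["color"],*a[:4]),cr(T["color"],*a[4:]);H=max(A.shape[0],B.shape[0])
p=lambda i:cv2.copyMakeBorder(i,0,H-i.shape[0],0,10,cv2.BORDER_CONSTANT)
cv2.imwrite(f"pics/{n}.png",np.hstack([p(A),p(B)]));s=telemetry.sense();print(s["tcp_pos"],s["wrist_force"],s["gripper_width"])
E
python3 look.py c 250 215 90 130 325 140 100 100
```

```text
[ 0.4474 -0.3025  0.2454] [0.009  0.2305 0.7693] 0.687330987821897
```

View pics/c.png

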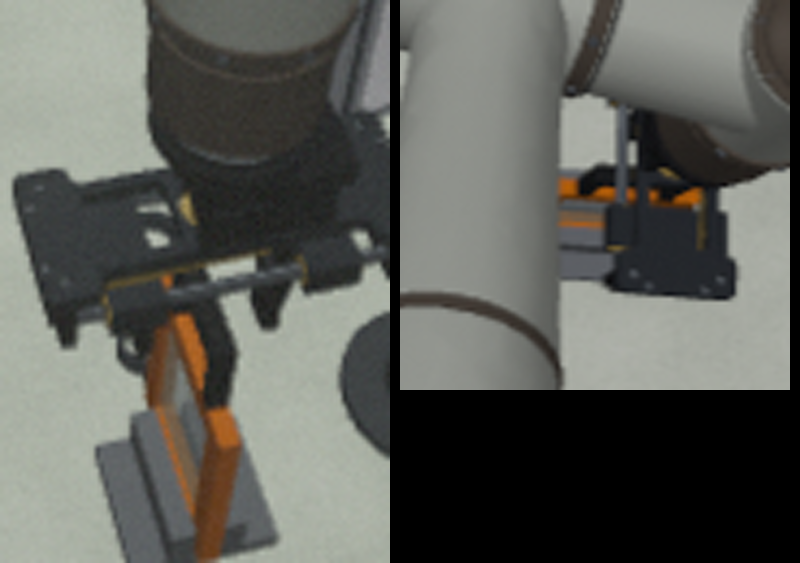

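The view shows the fingertips at crop (68,330) and (268,315), one on each side of the bar. I'll check that numerically.

```bash
python3 - <<'E'
from h import *
from station import capture,telemetry
S=capture("side");s=telemetry.sense();t=s["tcp_pos"];R=s["ee_rot"];k=390/90
for P in [t+R@[0,q,.07] for q in(-.03,.03,-.045,.045)]+[np.array([.4479,-.3018,.193]),t+R@[0,0,.051]]: print((proj(S,P)-[250,215])*k)
E
```

```text
[[253.2704 313.8467]]
[[145.412 336.793]]
[[279.807  308.2011]]
[[118.0112 342.6224]]
[[202.7249 305.574 ]]
[[202.5042 305.6686]]
```

The right finger is where predicted and the bar is centred, so I'll close.

Emit:
{"method": "drive_tool", "body": {"series": [[0,0,0,0],[0,0,0,0],[0,0,0,0],[0,0,0,0],[0,0,0,0],[0,0,0,0],[0,0,0,0],[0,0,0,0],[0,0,0,0],[0,0,0,0]], "fingers": 0}}

```text
time_s: 5.7
tcp_pos: [0.4466, -0.3025, 0.2442]
ee_rot: [[-0.108, -0.994, 0.0], [-0.994, 0.108, -0.0], [0.0, -0.0, -1.0]]
wrist_force: [0.2, -0.0, -0.2]
gripper_width: 0.159
```

Emit:
{"method": "drive_tool", "body": {"series": [[0,0,-0.15,0],[0,0,-0.35,0],[0,0,-0.6,0],[0,0,-0.8,0],[0,0,-1,0],[0,0,-1,0],[0,0,-1,0]]}}

```text
time_s: 6.58
tcp_pos: [0.4459, -0.302, 0.3623]
ee_rot: [[-0.108, -0.994, -0.003], [-0.994, 0.108, 0.002], [-0.002, 0.003, -1.0]]
wrist_force: [-0.8, 0.5, -4.9]
gripper_width: 0.154
```

Emit:
{"method": "drive_tool", "body": {"series": [[-0.2,-0.1,0,0],[-0.5,-0.2,0,0],[-0.8,-0.3,0,0],[-1,-0.4,0,0]]}}

```text
time_s: 7.08
tcp_pos: [0.5071, -0.1868, 0.3622]
ee_rot: [[-0.107, -0.994, -0.004], [-0.994, 0.107, 0.001], [-0.001, 0.004, -1.0]]
wrist_force: [0.5, -0.3, -3.4]
gripper_width: 0.155
```

Emit:
{"method": "drive_tool", "body": {"series": [[-0.3,-0.02,0,0],[-0.6,-0.04,0,0],[-0.9,-0.05,0,0],[-1,-0.05,0,-0.04],[-1,-0.05,0,-0.08],[-1,-0.05,0,-0.125],[-1,-0.05,0,-0.125]]}}

```text
time_s: 7.95
tcp_pos: [0.5256, -0.0695, 0.3624]
ee_rot: [[0.14, -0.99, -0.003], [-0.99, -0.14, 0.0], [-0.001, 0.003, -1.0]]
wrist_force: [-0.4, 0.2, -3.8]
gripper_width: 0.152
```

Emit:
{"method": "drive_tool", "body": {"series": [[-0.2,-0.05,0.1,0],[-0.4,-0.1,0.25,0],[-0.5,-0.125,0.33,0],[-0.5,-0.125,0.33,0],[-0.5,-0.125,0.33,0]]}}

```text
time_s: 8.57
tcp_pos: [0.5328, -0.0086, 0.3252]
ee_rot: [[0.141, -0.99, 0.001], [-0.99, -0.141, -0.0], [0.0, -0.001, -1.0]]
wrist_force: [-0.2, 0.8, -3.1]
gripper_width: 0.158
```

```bash
python3 look.py d 240 120 100 120 220 110 80 90
```

```text
[ 0.5327 -0.0088  0.3254] [ 0.0734 -0.4748 -4.0605] 0.15359427079201274
```

View pics/d.png

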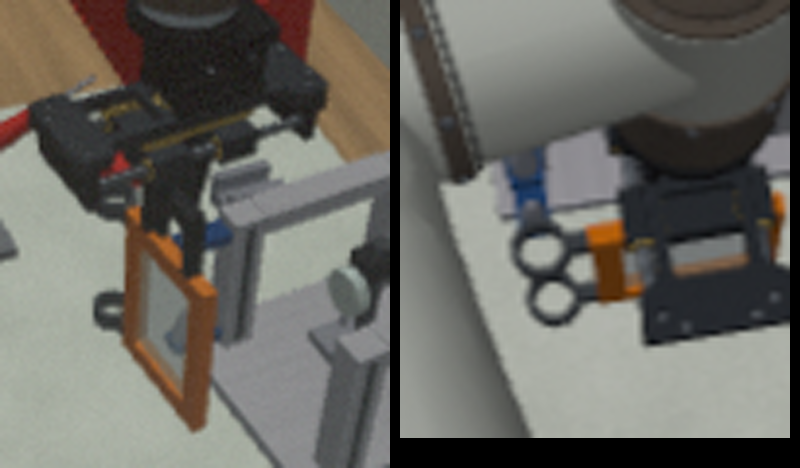

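The door hangs upright in the grip, with its rings in front of the pins: top crop (142,250) and (152,300), side crop (112,310). I'll compare those with the prediction from the TCP.

```bash
cat > chk.py <<'E'
from h import *
from station import capture,telemetry
C={n:capture(n) for n in("side","top")};s=telemetry.sense();R=s["ee_rot"];g=s["tcp_pos"]+R@[0,0,.051]
yaw=np.arctan2(R[0,0],-R[1,0]);yaw=np.arctan2(-R[1,1]*0+R[0,0],-R[1,0])
d=[*g,-(-yaw)];a=np.degrees(yaw);d[3]=-np.arctan2(-R[0,0],-R[1,0])
print("grip",g,"yaw",np.degrees(d[3]))
for n,z in(("top",-57),("top",-172),("side",-172),("side",-57)): print(n,z,proj(C[n],place(d,[0,82,z])))
print("knuckle",place(d,[0,82,-65]))
E
python3 chk.py
```

```text
grip [ 0.5327 -0.0087  0.2743] yaw 8.081321159109645
top -57 [[248.2614 161.3972]]
top -172 [[249.9887 171.3084]]
side -172 [[267.9451 198.1388]]
side -57 [[268.9052 170.6563]]
knuckle [[0.5211 0.0725 0.2093]]
```

Emit:
{"method": "drive_tool", "body": {"series": [[-0.01,-0.15,0,0],[-0.02,-0.3,0,0],[-0.02,-0.45,0,0],[-0.02,-0.55,0,0],[-0.02,-0.62,0,0],[-0.02,-0.62,0,0],[-0.02,-0.62,0,0]]}}

```text
time_s: 9.65
tcp_pos: [0.6054, 0.0046, 0.3247]
ee_rot: [[0.141, -0.99, -0.001], [-0.99, -0.141, -0.0], [-0.0, 0.001, -1.0]]
wrist_force: [-0.5, -0.5, -3.6]
gripper_width: 0.156
```

```bash
python3 chk.py; python3 look.py e 265 140 60 75 225 110 60 60
```

```text
grip [0.6054 0.0046 0.2739] yaw 8.136601943235522
top -57 [[242.8699 136.1231]]
top -172 [[245.0698 148.2281]]
side -172 [[287.1095 190.5424]]
side -57 [[289.4373 163.2054]]
knuckle [[0.5938 0.0858 0.2089]]
[0.6055 0.0047 0.3249] [ 0.2721 -0.2503 -4.3701] 0.15712897776052479
```

View pics/e.png

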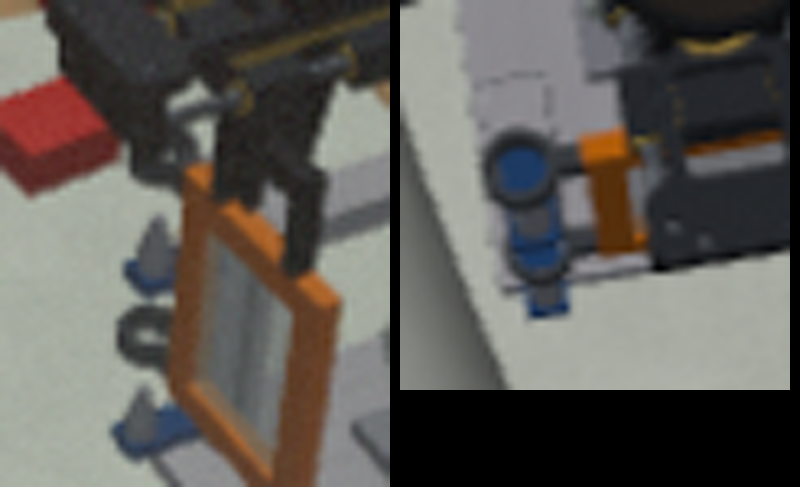

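The view shows the upper ring at top (243.0,135.6), against a pin axis extrapolated to (243.3,135.5). In the side view the lower ring's centre is at about x=151 and the pin axis at about 148 (crop px). It is aligned within about 1–2 mm, so I'll lower in stages and watch the force.

Emit:
{"method": "drive_tool", "body": {"series": [[0,0,0.08,0],[0,0,0.16,0],[0,0,0.24,0],[0,0,0.3,0],[0,0,0.36,0],[0,0,0.36,0]]}}

```text
time_s: 10.6
tcp_pos: [0.6055, 0.0047, 0.2806]
ee_rot: [[0.141, -0.99, -0.002], [-0.99, -0.141, -0.0], [0.0, 0.002, -1.0]]
wrist_force: [-0.5, -0.9, -3.7]
gripper_width: 0.156
```

Emit:
{"method": "drive_tool", "body": {"series": [[0,0,0.03,0],[0,0,0.06,0],[0,0,0.09,0],[0,0,0.12,0],[0,0,0.12,0]]}}

```text
time_s: 11.22
tcp_pos: [0.6056, 0.0047, 0.2666]
ee_rot: [[0.142, -0.99, -0.001], [-0.99, -0.142, -0.0], [0.0, 0.001, -1.0]]
wrist_force: [0.8, -0.5, -3.5]
gripper_width: 0.159
```

Emit:
{"method": "drive_tool", "body": {"series": [[0,0,0.015,0],[0,0,0.03,0],[0,0,0.04,0],[0,0,0.04,0]]}}

```text
time_s: 11.72
tcp_pos: [0.6062, 0.0043, 0.2633]
ee_rot: [[0.142, -0.99, 0.002], [-0.99, -0.142, -0.001], [0.001, -0.001, -1.0]]
wrist_force: [-0.9, -3.0, 1.3]
gripper_width: 0.153
```

Emit:
{"method": "drive_tool", "body": {"series": [[0,0,0.01,0],[0,0,0.02,0],[0,0,0.02,0]]}}

```text
time_s: 12.1
tcp_pos: [0.6065, 0.0037, 0.2622]
ee_rot: [[0.142, -0.99, 0.003], [-0.99, -0.142, -0.002], [0.002, -0.003, -1.0]]
wrist_force: [-1.9, -4.3, 6.1]
gripper_width: 0.156
```

Light contact, with a push towards -y: the ring rides the taper because I'm about 1–2 mm too far in +y. I'll ease back along tool x.

Emit:
{"method": "drive_tool", "body": {"series": [[0.008,-0.005,0,0],[0.016,-0.01,0,0],[0.016,-0.01,0,0]]}}

```text
time_s: 12.48
tcp_pos: [0.6075, 0.0028, 0.2614]
ee_rot: [[0.142, -0.99, 0.002], [-0.99, -0.142, -0.0], [0.0, -0.002, -1.0]]
wrist_force: [-2.3, -2.5, 6.4]
gripper_width: 0.157
```

Emit:
{"method": "drive_tool", "body": {"series": [[0,0,0.01,0],[0,0,0.02,0],[0,0,0.02,0]]}}

```text
time_s: 12.85
tcp_pos: [0.6083, 0.0025, 0.2611]
ee_rot: [[0.143, -0.99, 0.005], [-0.99, -0.143, -0.001], [0.002, -0.005, -1.0]]
wrist_force: [-2.5, -2.5, 10.8]
gripper_width: 0.153
```

```bash
python3 chk.py; python3 look.py f 270 150 55 75 225 115 55 55
```

```text
grip [0.6085 0.0024 0.2101] yaw 8.223667364206433
top -57 [[244.882  142.0991]]
top -172 [[246.7997 153.0947]]
side -172 [[287.0197 204.3964]]
side -57 [[289.2527 179.0685]]
knuckle [[0.5968 0.0836 0.1451]]
[0.6083 0.0025 0.2611] [-2.0609 -3.1186 11.389 ] 0.16055040607307416
```

View pics/f.png

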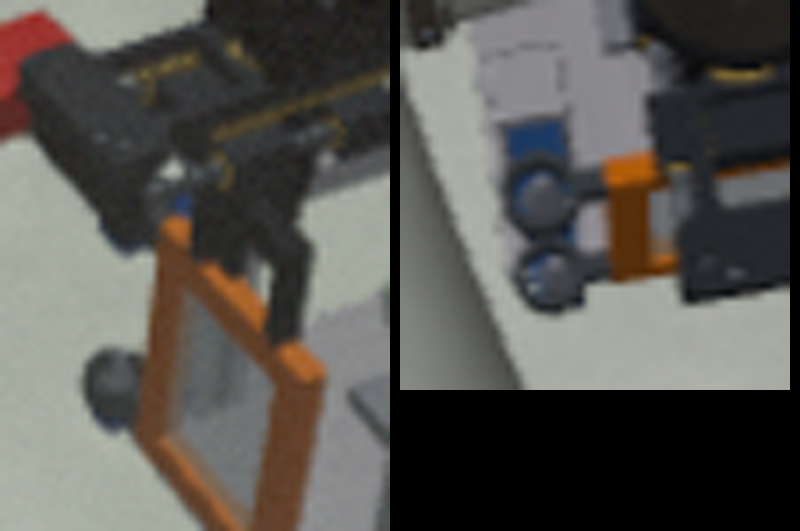

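Both rings encircle their pins with the brackets directly beneath, and the knuckle z of 0.145 agrees with the pin foot at 0.144. It appears seated, so I'll relieve the load and release.

Emit:
{"method": "drive_tool", "body": {"series": [[0.01,0.005,-0.01,0],[0.01,0.005,-0.01,0]]}}

```text
time_s: 13.3
tcp_pos: [0.6078, 0.0019, 0.2609]
ee_rot: [[0.142, -0.99, 0.005], [-0.99, -0.142, 0.0], [0.0, -0.005, -1.0]]
wrist_force: [-1.4, -2.5, 5.5]
gripper_width: 0.155
```

Emit:
{"method": "drive_tool", "body": {"series": [[0,0,0,0],[0,0,0,0],[0,0,0,0],[0,0,0,0],[0,0,0,0],[0,0,0,0]], "fingers": 40}}

```text
time_s: 14.05
tcp_pos: [0.6069, 0.0017, 0.2586]
ee_rot: [[0.142, -0.99, -0.0], [-0.99, -0.142, 0.0], [-0.0, 0.0, -1.0]]
wrist_force: [0.2, -0.8, -0.5]
gripper_width: 0.456
```

Emit:
{"method": "drive_tool", "body": {"series": [[0,0,-0.15,0],[0,0,-0.35,0],[0,0,-0.6,0],[0,0,-0.8,0],[0,0,-1,0],[0,0,-1,0]]}}

```text
time_s: 14.8
tcp_pos: [0.6074, 0.0017, 0.3807]
ee_rot: [[0.142, -0.99, 0.005], [-0.99, -0.142, 0.001], [-0.0, -0.005, -1.0]]
wrist_force: [0.6, 0.7, -0.2]
gripper_width: 0.459
```

Emit:
{"method": "drive_tool", "body": {"series": [[0.3,0.3,0,0],[0.6,0.6,0,0],[1,1,0,0],[1,1,0,0],[1,1,0,0]]}}

```text
time_s: 15.42
tcp_pos: [0.5047, -0.1342, 0.3779]
ee_rot: [[0.14, -0.99, -0.001], [-0.99, -0.14, 0.0], [-0.001, 0.001, -1.0]]
wrist_force: [0.7, 0.4, -0.3]
gripper_width: 0.464
```

```bash
python3 look.py g 265 140 90 110 220 70 90 100
```

```text
[ 0.5056 -0.1334  0.3779] [-0.984   0.0106  0.0743] 0.46003942699632
```

View pics/g.png

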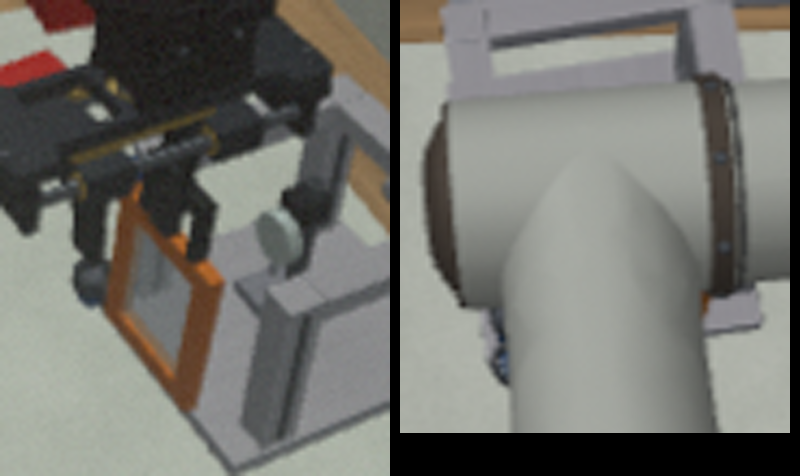

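The arm blocks the view; the door appears upright across the opening. I'll move clear and check against a wireframe of the seated pose.

Emit:
{"method": "drive_tool", "body": {"series": [[0.4,0.2,0,0],[0.8,0.4,0,0],[1,0.5,0,0],[1,0.5,0,0]]}}

```text
time_s: 16.02
tcp_pos: [0.4631, -0.2619, 0.3778]
ee_rot: [[0.14, -0.99, -0.001], [-0.99, -0.14, 0.0], [-0.001, 0.001, -1.0]]
wrist_force: [-0.7, 0.2, -0.1]
gripper_width: 0.462
```

Emit:
{"method": "drive_tool", "body": {"series": [[0.4,0,0,0],[0.8,0,0,0],[1,0,0,0],[1,0,0,0],[1,0,0,0]]}}

```text
time_s: 16.65
tcp_pos: [0.4804, -0.3788, 0.3783]
ee_rot: [[0.143, -0.99, -0.0], [-0.99, -0.143, 0.001], [-0.001, 0.0, -1.0]]
wrist_force: [-0.1, -0.4, 0.3]
gripper_width: 0.458
```

```bash
python3 - <<'E'
from h import *
from station import capture
S,T=capture("side"),capture("top")
y=np.radians(8.1);pin=[.5947,.0837,.1441,y];g=place(pin,[0,-82,65])[0];d=[*g,y]
rows=[]
for c,off,wh,k in((S,(268,145),(75,100),5.2),(T,(228,95),(75,75),5.2)):
    w=view(c["color"],c,d,DOOR,DC,off,wh,k)
    x,yy=off;p=cv2.resize(c["color"][yy:yy+wh[1],x:x+wh[0]],(w.shape[1],w.shape[0]),interpolation=cv2.INTER_CUBIC)
    rows.append(np.hstack([p,w]))
A=np.vstack(rows);k=595/A.shape[0];cv2.imwrite("pics/h.png",cv2.resize(A,None,fx=k,fy=k,interpolation=cv2.INTER_AREA))
cv2.imwrite("pics/fullS.png",S["color"]);cv2.imwrite("pics/fullT.png",T["color"])
E
```

```text
(no output)
```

View pics/h.png

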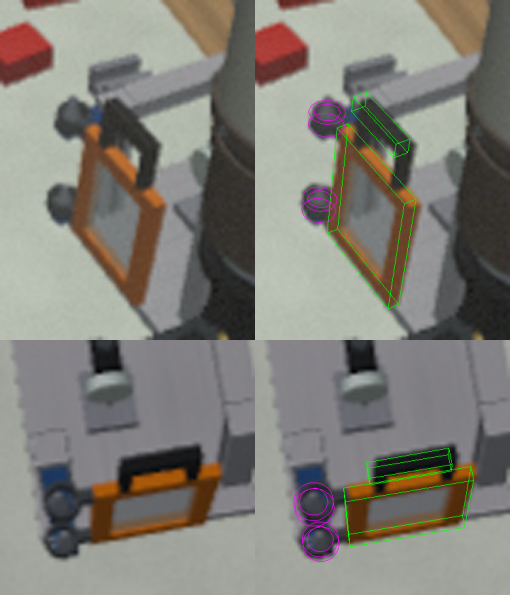

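The door hangs on both pins and matches the seated wireframe to about 1 px. It is fully down and closed, and the robot is clear.

```bash
python3 -c "
from station import order,telemetry
import cv2,numpy as np
a=cv2.imread('pics/top0.png');b=cv2.imread('pics/fullT.png');print('blue diff',np.abs(a[180:220,135:202].astype(int)-b[180:220,135:202]).mean())
print(order.finish_job(),telemetry.sense()['time_s'])"
```

```text
blue diff 1.116044776119403
the job is handed in; nothing more can be done
the job is handed in; nothing more can be done
```

I lifted the orange door out of its holder by the handle and lowered both knuckles onto the station's two hinge pins. I then released it, moved the arm clear, and handed the job in just under 17 s into the 45 s limit.

- **Seating:** the last pictures show both rings down on their pins and the door upright across the opening. The door is within about 1 px (2–3 mm) of the expected seated position, and its angle matches.
- **Small disagreement:** the door sits slightly lower, and slightly towards the side away from the hinges, than my estimate. That is within the measuring error and consistent with it being fully down.
- **Contact while lowering:** the ring pushed lightly sideways against a pin near the bottom. I corrected by about 2 mm; the highest wrist force I read was about 11 N.
- **Blue door:** the picture around it is unchanged from the start (mean pixel difference about 1), so it is still in its holder.

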